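# Hold the bore probe centred in the boring jig

## Robot

A 6-joint arm with a two-finger parallel gripper is mounted at the origin on the work surface. World frame = base frame: x ahead of the robot, y to its left, z up, the work surface at z = 0. Lengths are in m, angles in rad, forces in N, time in s.
With the tool pointing down it reaches from about 0.25 to 0.775 m from the base axis. Payload 4 kg.
Tool frame: the origin (TCP) lies at the very end of the fingers, on their centre line; the grasp point (between the pads) lies 19 mm behind it (robot.hold_point_z is the distance from the TCP to the grasp point, in m); z points along the fingers, y is the line along which they close (so a half turn about z gives the same grasp; the last joint's range is limited). The gripper opens to 94 mm and grips with 3 to 60 N. Pads are 16 mm wide; open, the fingers measure 119 mm over their backs; the gripper's body (75 mm by 177 mm) begins 78 mm behind the grasp point.
Start: joints at [1.099, 0.087, 1.371, -0, 1.684, -0.103], TCP at [0.198, 0.513, 0.206] pointing down, gripper open.
Joint ranges: [-3.1, 3.1], [-0.76, 2.03], [0.27, 2.55], [-1.08, 4.22], [0.17, 2.65], [-2.57, 2.57]. Speed limits (rad/s): [2.79, 2.79, 3.14, 3.14, 3.14, 3.14].

## Interface

Orientations are given as [roll, pitch, yaw] about the fixed x, y, z axes, in that order (R = Rz(yaw) Ry(pitch) Rx(roll)).
In Python, from bench import robot gives the robot as it stands.
- The arm moves only by the tool carry_out, never from a script. Its argument "steps" is a list of rows, each a list of 3 entries, a list of its own where there are three numbers: the shift along the tool's x, y, z in m, then the turn about the tool's z in units of 10 degrees (1.0 is 10 degrees), then the closure, from -1 (fully open) to 1 (shut). In form: [[[tx, ty, tz], roll, jaw], ...]. A call has 1 to 10 rows; each row is the pose to reach, as a shift and turn from the pose commanded when the call began, along the tool's axes at that moment; what a row does not reach only later rows make up. A row lasts 1/8 s, in which the tool goes at most 62.5 mm and 10.7 degrees, less where a joint would pass 70% of its speed; a pose out of reach is approached as far as the arm can. A call with a gripper value outside its range is refused whole. The fingers move at their own pace and stop on an object; the grip force is fixed at half the most. Time passes only in rows, so rows that repeat a pose let the fingers close. It gives the time, the measured TCP pose, the force, the opening and the grip force at its end, in the units of the state.
- robot.get_obs(): the state, without advancing time (a new reading comes with each control period).
- robot.snapshot(name): name is "side" or "top"; returns a dict with "image" (480x640x3 uint8, red, green, blue), "z_map" (480x640 float32, m along the optical axis (not along the pixel's ray), 0 where there is no reading), "mtx" (3x3 intrinsics, pixels), "D" ([k1, k2, p1, p2, k3] as OpenCV has them; the pictures are not rectified), "R" (3x3) and "t" (3): a world point X has camera coordinates R X + t. Camera axes: x right, y down, z forward; pixel columns grow to the right and rows downward; lengths in m; the calibration is good to about 2 mm. A picture is of the moment at which its call begins.
- robot.close_job(): hands the job in; it is judged then, once.
The state is a dict: "time": time; "joint_positions": joint angles; "qvel": joint speeds; "joint_torque": joint torques, N m; "tool_pos": TCP position; "ee_rot": TCP orientation; "wrist_force": force on the tool from outside, world axes, zero at the start; "wrist_torque": the same for the moment, N m; "width": finger opening in m; "finger_force": force on a finger pad.
Only numpy, scipy, OpenCV 4.12 (cv2) and the standard library are available. Lean on these libraries where they do the work, as an engineer would, in place of code of your own. Each camera call takes 0.05 s, during which the arm holds its last target. There are 200 camera calls.

## Task

The measuring probe with the black handle and yellow collar hangs in the blue slotted fork of the wooden rack: take it by the handle and draw it out through the open end of the slot. Then lower it straight down the middle of the big steel guide bush of the boring jig, without ever touching the jig or the board under it, until the yellow collar hovers about one centimetre above the rim of the bush. Finish there while still holding the probe upright, still and centred in the bush, and leave the other things on the bench alone.

Things in the scene. Friction and masses are not known exactly. Their poses are not given: they have to be found in the camera images.
- probe: Loose upright probe, about 0.22 kg. Origin on its axis at the yellow collar's underside, z up. Collar 46 mm across, z 0 to 8 mm; black square handle 24 x 24 mm, z 8 to 63 mm, faces square to x and y; steel stem 10 mm across, z 0 to -60 mm; sensing head 22 mm across, z -59 to -80 mm. At the start the collar rests on the fork, stem in the slot, head below it, handle nearly square to the rack.
- probe_head (a point): Centre of the probe's steel sensing head, on the axis, 70 mm below the probe's origin. The head is too thick to be lifted through the fork's slot.
- rack: Fixed wooden rack with a blue level fork, top 105 mm and underside 95 mm above the bench. Origin under its centre at bench height, z up. The slot, 16 mm wide, runs along x at y = 0 from its closed end x = +17 mm to its open end x = -55 mm (roughly towards the robot). Prongs 34 mm wide each. Nothing rises above the fork. Base board 160 x 120 mm, 12 mm thick.
- fork_slot (a point): Point in the fork's slot at the height of the fork's top, straight above the rack's origin; axes as the rack's.
- jig: Fixed boring jig: aluminium plate 160 (x) x 150 (y) mm, 20 mm thick, top 110 mm above the bench, on two wooden side walls, over a wooden board 20 mm thick. Origin under its centre at bench height, z up, straight below the bush. The dark steel guide bush in its middle has a 36 mm bore, is 48 mm outside and 24 mm long. Two 8 mm screw holes are not used.
- bush_mouth (a point): Centre of the bush's upper rim, 114 mm above the bench (4 mm above the plate), on the bore's axis, z up along the bore. The bore ends 24 mm below; the board's top is 94 mm below.
- tape: Bystander, loose: black and yellow tape measure, 70 x 42 x 66 mm. Origin at its underside.
- cutter: Bystander, loose: round steel cutter head with red teeth, 60 mm across, 44 mm high. Origin at its underside.
- glue: Bystander, loose: white glue bottle with red cap, 60 mm across, 170 mm high. Origin at its underside.
- sander: Bystander, loose: cork sanding block with wooden grip, 120 x 65 x 45 mm. Origin at its underside.
- driver: Bystander, loose: screwdriver with orange handle, lying.
- offcut: Bystander, loose: wooden offcut, 150 x 60 x 25 mm. Origin at its underside.
Things that resemble listed ones, but are neither listed nor needed, are in the scene too. What is shaped like the probe but pink is not meant.

How it is judged:
On the way, in this order (a step that is already met when the one before it is completed fails the run):
1. the probe, held in the fingers, has been drawn out through the open end of the fork's slot (its axis at least 70 mm on the open side of the rack's centre) and no longer touches the rack (x of probe in the frame of fork_slot below -0.07 m and contact force between probe and rack below 0.1 N and contact force between probe and the fingers above 1 N), for 0.1 s.
2. the sensing head is inside the guide bush (horizontal distance between probe_head and bush_mouth below 0.008 m and z of probe_head in the frame of bush_mouth between -0.024 and 0 m), for 0.04 s.
At the end, for the whole second after the job is handed in: The probe is held in the fingers, touching neither jig nor rack, at rest (under 10 mm/s), upright within 4 degrees, with its head through the bush, the collar's underside 3 to 18 mm above the bush's rim, and both head and collar within 5 mm of the bore's axis (z of probe in the frame of bush_mouth between 0.003 and 0.018 m and horizontal distance between each of probe_head, probe and bush_mouth below 0.005 m and angle between probe's own z axis and vertical below 0.07 rad and contact force between probe and the fingers above 1 N and contact force between probe and jig below 0.1 N and contact force between probe and rack below 0.1 N and linear speed of probe below 0.01 m/s); the arm keeps its last pose, push and grip.
It fails at once if the probe touches the jig, its bush or the board under it (more than 0.3 N) (contact force between probe and jig above 0.3 N).
It fails at once if another thing on the bench is shifted by more than 15 mm (distance of any of tape, cutter, glue, sander, driver, offcut from where it was at the start of the episode above 0.015 m).
It also fails if it takes over 45 s, if anything falls off the work surface, if the arm or the gripper's body presses on something with over 40 N, if the wrist force passes 120 N, or if a joint passes its speed limit or range.

## Working session

There is one attempt and no reset: what is moved stays moved. The work goes in short steps, Python scripts to look and compute and a tool call to move; the robot and the scene stay as the last step left them, time stands still between calls to the robot, and variables do not carry over. Pictures are saved under pics/ and viewed, at most 10 in all, crops included, and the job is handed in when it is done.

Besides the shell and the picture viewer there is one more tool, called by a JSON object that holds its "fn" and its "kwargs". carry_out: Moves the arm, as the interface text tells. Its arguments: {"type":"object","properties":{"steps":{"type":"array","items":{"type":"array"}}},"required":["steps"]}

```bash
mkdir -p pics; cat > h.py <<'E'
import numpy as np, cv2, pickle
from bench import robot
def snap(n,f):
    s=robot.snapshot(n); cv2.imwrite(f'pics/{f}.png',cv2.cvtColor(s['image'],cv2.COLOR_RGB2BGR)); pickle.dump(s,open(f'{f}.pkl','wb')); return s
def load(f): return pickle.load(open(f'{f}.pkl','rb'))
def ray(s,uv):
    p=cv2.undistortPoints(np.array(uv,float).reshape(-1,1,2),s['mtx'],s['D']).reshape(-1,2)
    R=np.array(s['R']); d=np.c_[p,np.ones(len(p))]@R; return -R.T@np.array(s['t']),d
def onplane(s,uv,z):
    c,d=ray(s,uv); return c+d*((z-c[2])/d[:,2])[:,None]
def cloud(s):
    v,u=np.mgrid[0:480,0:640]; c,d=ray(s,np.c_[u.ravel(),v.ravel()]); return (c+d*s['z_map'].reshape(-1,1)).reshape(480,640,3)
E
python3 - <<'E'
from h import *
for n in('top','side'):
    s=snap(n,n+'0'); print(n,-s['R'].T@s['t'],s['R'][2],s['D'])
print(robot.get_obs())
E
```

```text
top [0.39722193 0.0029694  1.47347977] [ 0.13889584 -0.00389695 -0.99029933] [-0.15169743  0.          0.          0.          0.        ]
side [ 0.32517314 -0.76128886  0.70898721] [ 0.26474085  0.74666142 -0.61025323] [0.03602432 0.         0.         0.         0.        ]
{'time': 0.1, 'joint_positions': array([ 1.09890297e+00,  8.78420733e-02,  1.37209858e+00,  1.90074332e-05,
        1.68360911e+00, -1.03078417e-01]), 'qvel': array([ 0.00220287, -0.00109713, -0.00375387, -0.00109883, -0.00085461,
        0.00089656]), 'joint_torque': array([ 2.21437025e-03, -3.41250658e+01, -3.03302515e+01,  7.20531796e-02,
        3.03729821e-02, -7.75568674e-05]), 'tool_pos': array([0.19803921, 0.51257269, 0.20444486]), 'ee_rot': array([-3.13964788e+00, -2.20168896e-04,  2.77277962e+00]), 'wrist_force': array([-0.56111783,  0.38793712, -0.32445719]), 'wrist_torque': array([ 0.0076539 , -0.07038383, -0.04396322]), 'finger_force': 0.0, 'width': 0.09400003802731288}
```

View pics/top0.png

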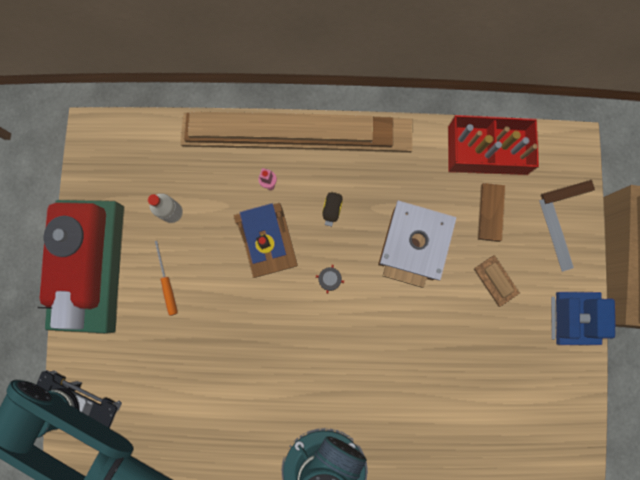

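View pics/side0.png

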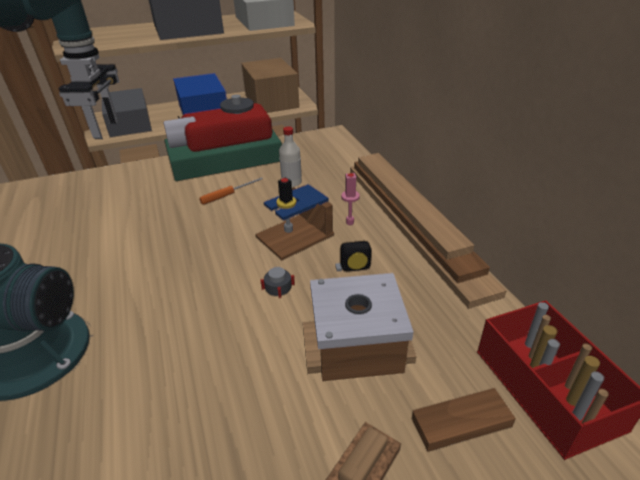

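Both pictures show the whole bench. The probe could be one of two things: the black and yellow one in the blue fork (top 264,242; side 286,192), or the pink lookalike (top 268,180; side 350,190). I choose the first. The jig bore is at top (419,240) and side (358,303). Next I measure and check in a close crop.

```bash
python3 - <<'E'
from h import *
t=load('top0'); s=load('side0')
a=cv2.resize(cv2.cvtColor(t['image'],2*2)[195:285,225:305],None,fx=5,fy=5,interpolation=cv2.INTER_CUBIC)
b=cv2.resize(cv2.cvtColor(s['image'],4)[165:255,250:330],None,fx=5,fy=5,interpolation=cv2.INTER_CUBIC)
cv2.imwrite('pics/crop.png',np.hstack([a,b])[:, :800])
for n,im in(('top',t),('side',s)):
    hsv=cv2.cvtColor(im['image'],cv2.COLOR_RGB2HSV); P=cloud(im)
    box=np.zeros((480,640),bool)
    if n=='top': box[195:285,225:305]=1
    else: box[165:255,250:340]=1
    y=cv2.inRange(hsv,(20,140,120),(35,255,255)).astype(bool)&box
    bl=cv2.inRange(hsv,(105,100,40),(130,255,255)).astype(bool)&box
    dk=(hsv[...,2]<50)&box
    for k,m,z in(('yellow',y,.113),('blue',bl,.105),('dark',dk,.168)):
        v,u=np.nonzero(m); p=P[m]; ok=im['z_map'][m]>0
        print(n,k,m.sum(),u.mean().round(1),v.mean().round(1),np.median(p[ok],0).round(4), p[ok].min(0).round(3),p[ok].max(0).round(3))
        c=np.c_[u,v].astype(np.int32)
        r=cv2.minAreaRect(onplane(im,c,z)[:,:2].astype(np.float32)*1000); print('  rect mm',r)
        if k=='yellow':
            (cu,cv_),rad=cv2.minEnclosingCircle(c); el=cv2.fitEllipse(cv2.convexHull(c)); print('  ell',el,onplane(im,[el[0]],.111))
E
```

```text
top yellow 130 266.1 245.3 [0.5565 0.1518 0.1125] [0.544 0.138 0.009] [0.602 0.18  0.171]
  rect mm ((564.1983642578125, 157.76185607910156), (40.08797073364258, 42.95429229736328), 55.500770568847656)
  ell ((264.471435546875, 243.29147338867188), (17.593536376953125, 18.975845336914062), 164.7788848876953) [[0.56522706 0.15933661 0.111     ]]
top blue 1298 261.6 229.9 [0.6051 0.1721 0.1044] [0.519 0.112 0.096] [0.662 0.221 0.165]
  rect mm ((590.91552734375, 166.376708984375), (127.9963607788086, 80.65904998779297), 16.6827392578125)
top dark 19 265.2 244.9 [0.5559 0.1522 0.1542] [0.552 0.146 0.139] [0.564 0.161 0.171]
  rect mm ((554.4398193359375, 150.95687866210938), (8.71607494354248, 18.069091796875), 41.9138298034668)
side yellow 76 286.1 203.0 [0.5574 0.1467 0.1101] [0.541 0.132 0.108] [0.583 0.174 0.112]
  rect mm ((559.6104125976562, 146.18896484375), (33.09266662597656, 42.22383499145508), 74.62895965576172)
  ell ((285.9227600097656, 201.19114685058594), (9.862916946411133, 18.088008880615234), 87.12307739257812) [[0.5613817  0.15378532 0.111     ]]
side blue 813 299.3 201.3 [0.6024 0.1534 0.102 ] [0.516 0.105 0.094] [0.661 0.221 0.131]
  rect mm ((586.769287109375, 155.275146484375), (131.6961669921875, 90.74722290039062), 16.774171829223633)
side dark 240 285.3 191.2 [0.559  0.1462 0.1424] [0.547 0.122 0.094] [0.597 0.162 0.167]
  rect mm ((549.192626953125, 85.20140075683594), (137.04815673828125, 38.794132232666016), 86.44631958007812)
```

View pics/crop.png

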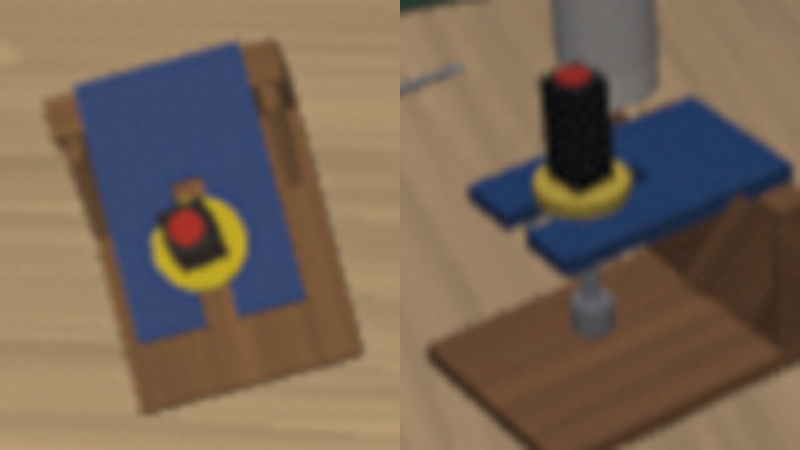

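The crop confirms the choice: black handle, red tip, yellow collar, stem in the blue fork's slot, with the open end towards the robot. Now I refine the handle's top, the rack yaw and the bush.

```bash
python3 - <<'E'
from h import *
from scipy.spatial.transform import Rotation as Ro
def tri(L):
    A=0;b=0
    for s,uv in L:
        c,d=ray(s,[uv]); d=d[0]/np.linalg.norm(d[0]); M=np.eye(3)-np.outer(d,d); A=A+M;b=b+M@c
    return np.linalg.solve(A,b)
t=load('top0'); s=load('side0'); red=[];bush=[]
for n,im,bx,jb in(('top',t,(225,225,80,50),(400,222,40,36)),('side',s,(270,165,35,40),(335,285,48,36))):
    hsv=cv2.cvtColor(im['image'],cv2.COLOR_RGB2HSV); P=cloud(im)
    x,y,w,h=bx; H=hsv[y:y+h,x:x+w]; m=((H[...,0]<8)|(H[...,0]>172))&(H[...,1]>130)&(H[...,2]>90)
    v,u=np.nonzero(m); uv=(u.mean()+x,v.mean()+y); red.append((im,uv)); print(n,'red',m.sum(),uv,onplane(im,[uv],.170).round(4),P[y:y+h,x:x+w][m].mean(0).round(4))
    # plate: bright pixels ; bush: outer dark contour within box
    x,y,w,h=jb; g=cv2.cvtColor(im['image'],cv2.COLOR_RGB2GRAY)[y:y+h,x:x+w]
    m=(g<130).astype(np.uint8); cs,_=cv2.findContours(m,cv2.RETR_EXTERNAL,cv2.CHAIN_APPROX_NONE)
    c=max(cs,key=cv2.contourArea); e=cv2.fitEllipse(c); uv=(e[0][0]+x,e[0][1]+y); bush.append((im,uv))
    q=onplane(im,c.reshape(-1,2)+[x,y],.113); print(n,'bush',uv,e[1],onplane(im,[uv],.113).round(4),'diam',np.ptp(q,0)[:2])
    pl=(P[...,2]>.104)&(P[...,2]<.118)&(P[...,1]<-.02)&(P[...,0]>.4)&(im['z_map']>0)
    r=cv2.minAreaRect((P[pl][:,:2]*1000).astype(np.float32)); print('  plate rect',r,np.median(P[pl][:,2]))
print('red',tri(red),'bush',tri(bush))
for k,im in(('t',t),('s',s)):
  x,y,w,h=(400,222,40,36) if k=='t' else (335,285,48,36)
  cv2.imwrite(f'pics/j{k}.png',cv2.resize(cv2.cvtColor(im['image'],4)[y:y+h,x:x+w],(400,360)))
cv2.imwrite('pics/j.png',np.hstack([cv2.imread('pics/jt.png'),cv2.imread('pics/js.png')]))
E
```

```text
top red 46 (np.float64(261.8478260869565), np.float64(240.1304347826087)) [[0.5652 0.159  0.17  ]] [0.5652 0.1591 0.1694]
top bush (418.4266929626465, 239.51417922973633) (18.792959213256836, 19.14897346496582) [[ 0.5847 -0.2134  0.113 ]] diam [0.04679399 0.04655306]
  plate rect ((651.9022827148438, -468.73382568359375), (607.9127197265625, 423.54302978515625), 74.90361022949219) 0.1101202628391631
side red 23 (np.float64(284.0869565217391), np.float64(179.56521739130434)) [[0.5609 0.1522 0.17  ]] [0.5624 0.158  0.1666]
side bush (358.0363521575928, 303.94315338134766) (20.65654945373535, 27.040884017944336) [[ 0.5801 -0.2205  0.113 ]] diam [0.04928478 0.05246152]
  plate rect ((937.7849731445312, -288.77337646484375), (892.7056884765625, 428.5534973144531), 7.258045673370361) 0.10797516858305423
red [0.56431047 0.15977273 0.16551793] bush [ 0.584421   -0.21413666  0.10581252]
```

View pics/j.png

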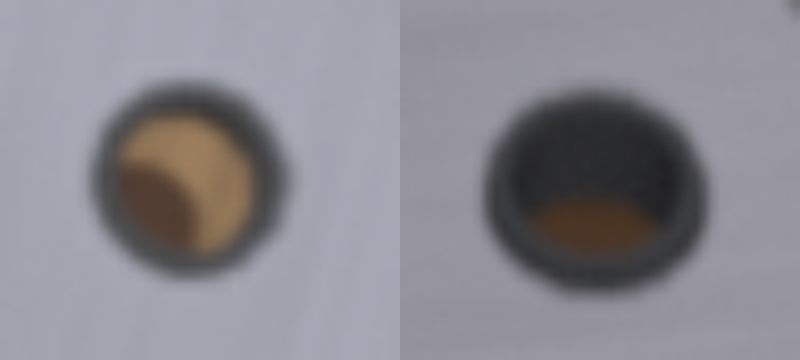

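The bush's dark ring (about 47–49 mm) and the board below are visible, centred at top pixel (418.4,239.5) and side pixel (358,304). Both views give the same probe-to-bush shift, (+0.0195, −0.3725), to within 0.5 mm. Moving above the handle.

{"fn": "carry_out", "kwargs": {"steps": [[[-0.052,-0.022,0],-0.42,-1],[[-0.104,-0.044,0],-0.84,-1],[[-0.156,-0.066,0],-1.26,-1],[[-0.208,-0.088,0],-1.68,-1],[[-0.26,-0.11,0],-2.1,-1],[[-0.312,-0.132,0],-2.52,-1],[[-0.364,-0.154,0],-2.94,-1],[[-0.416,-0.177,0],-3.36,-1],[[-0.469,-0.199,0],-3.78,-1],[[-0.469,-0.199,0],-3.78,-1]]}}

```text
time: 1.35
tool_pos: [0.5657, 0.1551, 0.2037]
ee_rot: [-3.141, -0.002, -2.856]
wrist_force: [-0.4, 0.1, 0.6]
width: 0.0941
finger_force: 0.0
```

{"fn": "carry_out", "kwargs": {"steps": [[[0,0,0],0,-1],[[0,0,0.01],0,-1],[[0,0,0.02],0,-1],[[0,0,0.02],0,-1]]}}

```text
time: 1.85
tool_pos: [0.5626, 0.159, 0.1838]
ee_rot: [3.141, -0.003, -2.849]
wrist_force: [0.1, -0.7, 0.9]
width: 0.0939
finger_force: 0.0
```

```bash
python3 - <<'E'
from h import *
o=robot.get_obs(); print(o['joint_positions'],o['tool_pos'],o['ee_rot'])
t=snap('top','top1'); s=snap('side','side1')
a=cv2.resize(cv2.cvtColor(s['image'],4)[130:250,230:390],(800,600),interpolation=cv2.INTER_CUBIC); cv2.imwrite('pics/pre.png',a)
E
```

```text
[ 1.78313797e-01  1.71718263e-01  1.31932395e+00  1.19142963e-04
  1.65350048e+00 -1.68471961e+00] [0.56264937 0.15895939 0.18380187] [ 3.14113931e+00 -2.91740865e-03 -2.84934524e+00]
```

View pics/pre.png

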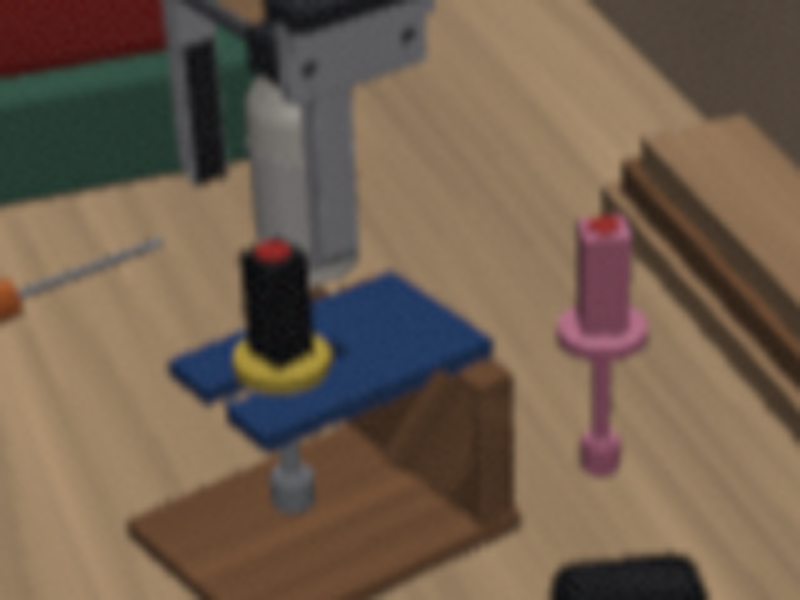

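The open fingers (crop 205,180 and 330,265) straddle the handle's top (275,250) evenly, one on each side of the slot. Lower and close.

{"fn": "carry_out", "kwargs": {"steps": [[[-0.001,0,0.02],0,-1],[[-0.001,0,0.04],0,-1],[[-0.001,0,0.06],0,-1],[[-0.001,0,0.06],0,-1],[[-0.001,0,0.06],0,1],[[-0.001,0,0.06],0,1],[[-0.001,0,0.06],0,1],[[-0.001,0,0.06],0,1],[[-0.001,0,0.06],0,1],[[-0.001,0,0.06],0,1]]}}

```text
time: 3.2
tool_pos: [0.565, 0.1586, 0.1255]
ee_rot: [3.142, 0.0, -2.851]
wrist_force: [-0.2, 0.3, 1.3]
width: 0.0372
finger_force: 0.0
```

{"fn": "carry_out", "kwargs": {"steps": [[[0,0,0],0,1],[[0,0,0],0,1],[[0,0,0],0,1],[[0,0,0],0,1]]}}

```text
time: 3.7
tool_pos: [0.5649, 0.1588, 0.1255]
ee_rot: [3.141, 0.0, -2.851]
wrist_force: [-0.9, 0.3, -0.5]
width: 0.025
finger_force: 28.7
```

Held at 25 mm opening. Lift 6 mm (the head stays under the fork) and draw out along tool +x.

{"fn": "carry_out", "kwargs": {"steps": [[[0,0,-0.006],0,1],[[0,0,-0.006],0,1],[[0.015,0,-0.006],0,1],[[0.035,0,-0.006],0,1],[[0.055,0,-0.006],0,1],[[0.075,0,-0.006],0,1],[[0.095,0,-0.006],0,1],[[0.115,0,-0.006],0,1],[[0.115,0,-0.006],0,1],[[0.115,0,-0.006],0,1]]}}

```text
time: 4.95
tool_pos: [0.4554, 0.1257, 0.1316]
ee_rot: [-3.142, 0.001, -2.851]
wrist_force: [0.5, -0.3, -2.1]
width: 0.0242
finger_force: 28.7
```

{"fn": "carry_out", "kwargs": {"steps": [[[0,0,-0.04],0,1],[[0,0,-0.08],0,1],[[0,0,-0.12],0,1],[[0,0,-0.12],0,1]]}}

```text
time: 5.45
tool_pos: [0.4574, 0.1261, 0.2553]
ee_rot: [-3.14, 0.008, -2.851]
wrist_force: [0.2, 0.2, -2.4]
width: 0.0245
finger_force: 28.7
```

{"fn": "carry_out", "kwargs": {"steps": [[[-0.003,-0.045,0],0.4,1],[[-0.007,-0.09,0],0.8,1],[[-0.01,-0.135,0],1.2,1],[[-0.013,-0.18,0],1.6,1],[[-0.016,-0.225,0],2,1],[[-0.02,-0.27,0],2.4,1],[[-0.023,-0.315,0],2.8,1],[[-0.026,-0.362,0],3,1],[[-0.026,-0.362,0],3,1],[[-0.026,-0.362,0],3,1]]}}

```text
time: 6.7
tool_pos: [0.5832, -0.2132, 0.2492]
ee_rot: [3.14, -0.004, 2.909]
wrist_force: [0.6, 0.3, -1.5]
width: 0.024
finger_force: 29.9
```

```bash
python3 - <<'E'
from h import *
o=robot.get_obs(); print(o['tool_pos'],o['ee_rot'],o['width'],o['joint_positions'][5])
s=snap('side','side2'); t=snap('top','top2')
a=cv2.resize(cv2.cvtColor(s['image'],4)[210:360,280:440],(640,600),interpolation=cv2.INTER_CUBIC); cv2.imwrite('pics/over.png',a)
E
```

```text
[ 0.58320562 -0.2131586   0.24922804] [ 3.14006373 -0.0035513   2.90912297] 0.023976368482666762 -1.7802706790477694
```

View pics/over.png

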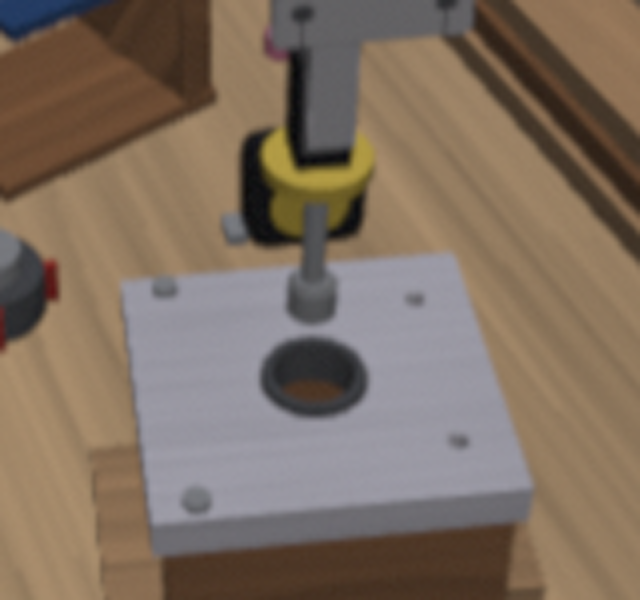

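View pics/top2.png

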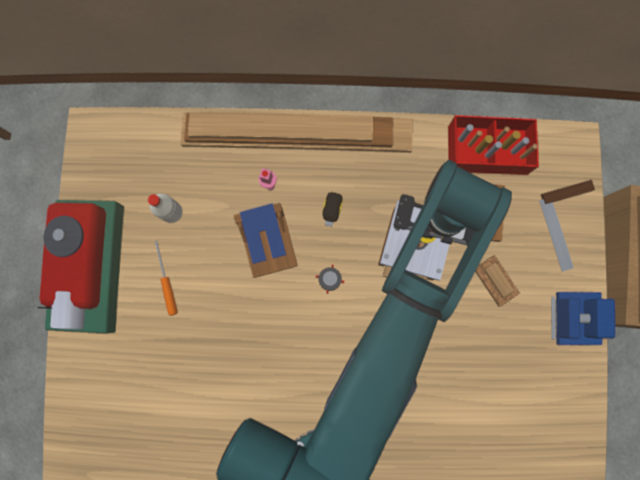

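The side crop shows the probe upright over the bush (stem at column 313, bush at 314), and the top view shows nothing else has moved. Checking head and collar against the bush numerically in the side camera.

```bash
cat > chk.py <<'E'
from h import *
def chk(f,ztcp,B):
    s=load(f); P=cloud(s); o=ztcp-.0205
    near=(np.hypot(P[...,0]-B[0],P[...,1]-B[1])<.04)&(s['z_map']>0)
    hsv=cv2.cvtColor(s['image'],cv2.COLOR_RGB2HSV)
    for k,m,z in(('collar',near&(hsv[...,0]>18)&(hsv[...,0]<38)&(hsv[...,1]>120)&(P[...,2]>o-.025),o+.004),('head',near&(P[...,2]>o-.085)&(P[...,2]<o-.061)&(P[...,2]>.118),o-.07),('stem',near&(P[...,2]>max(.118,o-.052))&(P[...,2]<o-.03),0)):
        v,u=np.nonzero(m)
        if len(u)<5: continue
        c=((u.min()+u.max())/2,(v.min()+v.max())/2) 
        q=onplane(s,[c],z)[0] if z else P[m].mean(0)
        print(k,len(u),c,np.ptp(u)+1,np.ptp(v)+1,'at',q.round(4),'rel bush mm',((q[:2]-B)*1000).round(1),'depthmean',P[m].mean(0).round(4))
E
python3 - <<'E'
from chk import *
chk('side2',.2492,np.array([.5801,-.2205]))
E
```

```text
collar 336 (np.float64(356.0), np.float64(217.0)) 33 87 at [ 0.6133 -0.13    0.2327] rel bush mm [33.2 90.5] depthmean [ 0.5745 -0.2235  0.2402]
head 131 (np.float64(357.5), np.float64(284.0)) 12 15 at [ 0.5791 -0.2179  0.1587] rel bush mm [-1.   2.6] depthmean [ 0.5773 -0.2216  0.1607]
stem 57 (np.float64(358.0), np.float64(272.0)) 7 11 at [ 0.5789 -0.2189  0.1877] rel bush mm [-1.2  1.6] depthmean [ 0.5789 -0.2189  0.1877]
```

{"fn": "carry_out", "kwargs": {"steps": [[[-0.0016,-0.0005,0],0,1],[[-0.0016,-0.0005,0.01],0,1],[[-0.0016,-0.0005,0.02],0,1],[[-0.0016,-0.0005,0.02],0,1],[[-0.0016,-0.0005,0.02],0,1],[[-0.0016,-0.0005,0.02],0,1]]}}

```text
time: 7.55
tool_pos: [0.5852, -0.2146, 0.2319]
ee_rot: [-3.142, 0.001, 2.909]
wrist_force: [1.3, -0.3, -2.8]
width: 0.0236
finger_force: 29.9
```

```bash
python3 - <<'E'
from chk import *
o=robot.get_obs(); print(o['tool_pos'],o['ee_rot'])
s=snap('side','side3'); z=o['tool_pos'][2]
for B in([.5801,-.2205],): chk('side3',z,np.array(B))
# predicted pixels of axis, in the side camera frame: bush xy by cast at .112
B=onplane(s,[(358.04,303.94)],.112)[0]; print(B)
g=np.array([[B[0],B[1],zz] for zz in(z-.0205+.004,z-.0205-.03,z-.0205-.07)])
print(cv2.projectPoints(g,cv2.Rodrigues(np.array(s['R']))[0],np.array(s['t']),s['mtx'],s['D'])[0].reshape(-1,2))
im=cv2.resize(cv2.cvtColor(s['image'],4)[220:330,310:410],(660,594*11//11),interpolation=cv2.INTER_CUBIC); cv2.imwrite('pics/low.png',im)
E
```

```text
[ 0.58515049 -0.21464064  0.23190527] [-3.14156264e+00  8.01652494e-04  2.90885237e+00]
collar 333 (np.float64(357.5), np.float64(226.0)) 34 85 at [ 0.6148 -0.1341  0.2154] rel bush mm [34.7 86.4] depthmean [ 0.5769 -0.225   0.2227]
head 127 (np.float64(359.0), np.float64(291.5)) 13 14 at [ 0.5817 -0.2193  0.1414] rel bush mm [1.6 1.2] depthmean [ 0.5796 -0.223   0.1431]
stem 56 (np.float64(359.5), np.float64(280.0)) 6 11 at [ 0.5812 -0.2207  0.1701] rel bush mm [ 1.1 -0.2] depthmean [ 0.5812 -0.2207  0.1701]
[ 0.58049527 -0.21961726  0.112     ]
[[359.48664467 258.78878861]
 [358.98308255 274.41875958]
 [358.42652479 291.80094417]]
```

View pics/low.png

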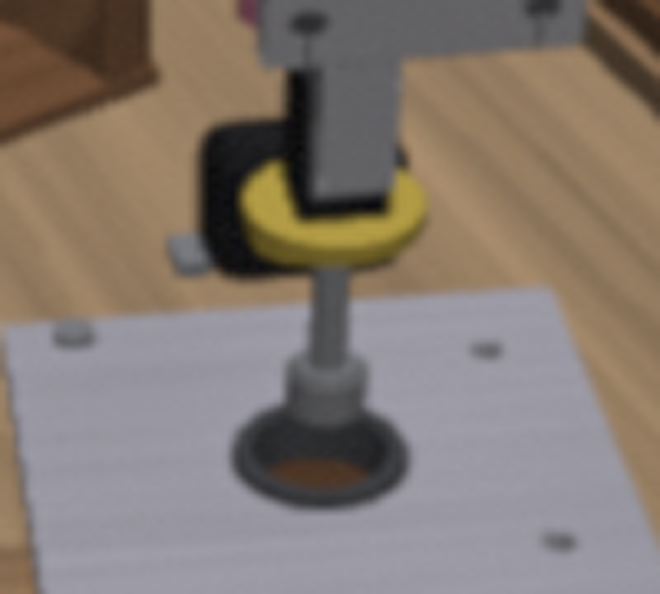

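Head at crop (326,390) sits over the bush centre (322,455) and the probe is upright. It is about 1 mm off to the right, which matches the TCP offset from target. Correct that and lower halfway.

{"fn": "carry_out", "kwargs": {"steps": [[[0.0009,0.0006,0],0,1],[[0.0009,0.0006,0],0,1],[[0.0009,0.0006,0.006],0,1],[[0.0009,0.0006,0.012],0,1],[[0.0009,0.0006,0.018],0,1],[[0.0009,0.0006,0.024],0,1],[[0.0009,0.0006,0.03],0,1],[[0.0009,0.0006,0.035],0,1],[[0.0009,0.0006,0.035],0,1],[[0.0009,0.0006,0.035],0,1]]}}

```text
time: 8.85
tool_pos: [0.5844, -0.2138, 0.1967]
ee_rot: [-3.142, 0.0, 2.909]
wrist_force: [1.3, 0.5, -2.0]
width: 0.0239
finger_force: 29.9
```

On target in x and y. Lowering the rest.

{"fn": "carry_out", "kwargs": {"steps": [[[0,0,0.006],0,1],[[0,0,0.012],0,1],[[0,0,0.018],0,1],[[0,0,0.024],0,1],[[0,0,0.03],0,1],[[0,0,0.036],0,1],[[0,0,0.042],0,1],[[0,0,0.047],0,1],[[0,0,0.051],0,1],[[0,0,0.051],0,1]]}}

```text
time: 10.1
tool_pos: [0.584, -0.2136, 0.145]
ee_rot: [3.141, -0.001, 2.909]
wrist_force: [-0.3, -0.4, -1.5]
width: 0.0239
finger_force: 29.9
```

{"fn": "carry_out", "kwargs": {"steps": [[[0,0,0],0,1],[[0,0,0],0,1],[[0,0,0],0,1],[[0,0,0],0,1]]}}

```text
time: 10.6
tool_pos: [0.5843, -0.2137, 0.1456]
ee_rot: [3.142, 0.0, 2.909]
wrist_force: [0.3, 0.4, -2.0]
width: 0.024
finger_force: 29.9
```

```bash
python3 - <<'E'
from chk import *
o=robot.get_obs(); print(o['tool_pos'],o['wrist_force'],o['qvel'].round(4)); z=o['tool_pos'][2]
s=snap('side','side4')
B=onplane(s,[(358.04,303.94)],.112)[0]
hsv=cv2.cvtColor(s['image'],cv2.COLOR_RGB2HSV); m=cv2.inRange(hsv,(20,130,90),(36,255,255)); m[:, :330]=0; m[:,390:]=0; m[:270]=0
v,u=np.nonzero(m); e=cv2.fitEllipse(cv2.convexHull(np.c_[u,v].astype(np.int32))); print(len(u),e)
print(cv2.projectPoints(np.array([[B[0],B[1],z-.0205+.004]]),cv2.Rodrigues(np.array(s['R']))[0],np.array(s['t']),s['mtx'],s['D'])[0],u.min(),u.max(),v.min(),v.max())
cv2.imwrite('pics/end.png',cv2.resize(cv2.cvtColor(s['image'],4)[240:340,310:410],(590,590),interpolation=cv2.INTER_CUBIC))
E
```

```text
[ 0.58431004 -0.21373973  0.14557856] [ 0.26583812  0.38665609 -2.00925933] [ 0.0007  0.0006  0.0011 -0.0009 -0.001  -0.0002]
233 ((358.2108154296875, 296.8045654296875), (20.079421997070312, 24.55609130859375), 92.82178497314453)
[[[358.26226225 296.95292768]]] 346 370 289 306
```

View pics/end.png

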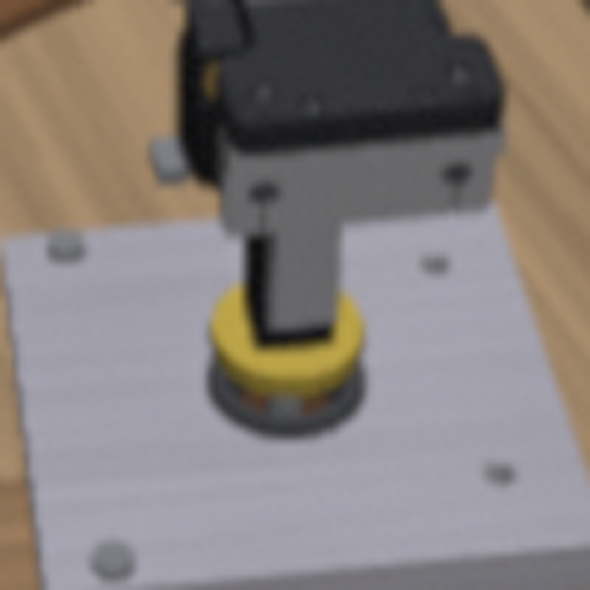

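The collar (crop 287,338) hovers over the bush ring (287,380). Its ellipse centre (358.2,296.8) agrees with the prediction for a centred probe (358.3,297.0). The probe is still and only its own weight is felt. Handing in.

```bash
python3 -c "
from bench import robot
print(robot.close_job())"
```

```text
the job is handed in; nothing more can be done
None
```

The job is handed in at about 10.7 s on the clock: the probe is held still and upright in the guide bush, its collar about 11 mm above the rim and centred to within about 1 mm as I measured it; no verdict was returned.

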